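Post the worn plane iron into the blade box

ROBOT

A 7-joint arm with a two-finger parallel gripper is mounted at the origin on a cart in front of the work surface, level with it; the furniture and walls round the work are solid. World frame = base frame: x ahead of the robot, y to its left, z up, the work surface at z = 0. Lengths are in m, angles in rad, forces in N, time in s.
With the tool pointing down it reaches from about 0.425 to 0.925 m from the base axis. Payload 6.8 kg.
Tool frame: the origin (TCP) lies at the very end of the fingers, on their centre line; the grasp point (between the pads) lies 19 mm behind it; z points along the fingers, y is the line along which they close (so a half turn about z gives the same grasp; the last joint's range is limited). The gripper opens to 85 mm and grips with 20 to 120 N. Pads are 22 mm wide; open, the fingers measure 114 mm over their backs; the gripper's body (76 mm by 85 mm) begins 54 mm behind the grasp point. The pads swing forward as they close: fully open they stand 13 mm farther back than shut.
Start: joints at [1.241, 0.477, 0.022, 1.555, -0.011, 1.109, -0.083], TCP at [0.148, -0.658, 0.231] pointing down, gripper open.
Joint ranges: [-2.96, 2.96], [-0.34, 2.1], [-1.41, 1.46], [0.24, 2.44], [-1.37, 4.51], [0.17, 1.92], [-2.96, 2.96]. Speed limits (rad/s): [2.39, 2.39, 3.14, 3.14, 3.14, 3.14, 3.14].

INTERFACE

Orientations are given as a rotation vector (axis times angle).
In Python, from bench import r gives the robot as it stands.
- The arm moves only by the tool play_rows, never from a script. Its argument "targets" is text: rows parted by semicolons, each of 5 numbers parted by spaces: the closure, from -1 (fully open) to 1 (shut), then the shift along the tool's x, y, z in m, then the turn about the tool's z in rad. In form: gripper dx dy dz spin; .... A call has 1 to 8 rows; each row is the pose to reach, as a shift and turn from the pose commanded when the call began, along the tool's axes at that moment; what a row does not reach only later rows make up. A row lasts 1/12 s, in which the tool goes at most 41.7 mm and 7.16 degrees, less where a joint would pass 70% of its speed; a pose out of reach is approached as far as the arm can. A call with a gripper value outside its range is refused whole. The fingers move at their own pace and stop on an object; "squeeze" is the grip in N (left out, the last holds). Time passes only in rows, so rows that repeat a pose let the fingers close. It gives the time, the measured TCP pose, the force, the opening and the grip force at its end, in the units of the state.
- r.get_obs(): the state, without advancing time (a new reading comes with each control period).
- r.grab_frame(name): name is "scene" or "top" or "wrist"; returns the picture (400x640x3 uint8, red, green, blue); there is no depth.
- r.camera_info(name): a dict with "fov_y" (degrees; the focal length in pixels is half the picture's height over the tangent of half this angle, whatever the lens; pixels are square), "cx", "cy" (the principal point, pixels), "k1" (the pictures are not rectified: a ray, as slopes to the right and down, at radius r is drawn at 1 + k1 r^2 times it, then the intrinsics apply), "position" and "rotation" of the camera in the world. Camera axes: x right, y down, z forward; pixel columns grow to the right and rows downward; lengths in m; the calibration is good to about 2 mm. A picture is of the moment at which its call begins: read the wrist's pose just before it. camera_info takes no time and is no camera call; for the wrist camera it gives the pose at the moment of the call.
- r.hand_in(): hands the job in; it is judged then, once.
The state is a dict: "clock": time; "joints": joint angles; "qvel": joint speeds; "tau": joint torques, N m; "tcp_pos": TCP position; "orientation": TCP orientation; "contact_force": force on the tool from outside, world axes, zero at the start; "moment": the same for the moment, N m; "grip_width": finger opening in m; "gripper_force": force on a finger pad.
Only numpy, scipy, OpenCV 4.12 (cv2) and the standard library are available. Lean on these libraries where they do the work, as an engineer would, in place of code of your own. Each camera call takes 0.05 s, during which the arm holds its last target. There are 200 camera calls.

TASK

Three plane irons lean in the wooden rack, and the shortest one is worn out. Slide the shutter of the steel blade box fully open, take the short iron, turn it edge-on to the slot and post it so that it drops right inside the box, then slide the shutter fully shut again. Leave the two long irons in the rack and do not disturb the other things on the bench.

Things in the scene. Friction and masses are not known exactly. Their poses are not given: they have to be found in the camera images.
- blade_box: Grey sheet-steel box fixed to the bench, 170 mm long (its x) x 84 mm wide (its y) x 104 mm high, walls, floor and lid 4 mm thick, inside 96 mm high. Origin: centre of its underside; z up. In the lid is a through slot 48 mm long along the box's x and 9 mm wide along its y. Two low steel rails (6.5 mm above the lid, inner faces 14 mm and outer faces 19 mm either side of the slot's centre line) guide the shutter along x.
- box_slot (a point): Centre of the slot's mouth at the lid's top face, 104 mm above the bench, 35 mm from the box's centre towards its -x; axes are those of the box (slot length along x, width along y, straight down through the lid).
- shutter (a joint): Sliding flat steel shutter, 80x26x4 mm, on top of the lid, its top face 4.5 mm above the lid: 0 = shut (slot covered), grows to 0.060 m at the end stop = fully open (slot all clear), moving along the box's +x. It takes about 2 N to slide and stays where it is left. It may start slightly ajar.
- shutter_knob (a point): Top centre of the shutter's upright black round knob, 16 mm diameter, 24 mm high, standing on the shutter; 40 mm from the slot's centre along the box's +x when shut, 100 mm when open. Its top is 132.5 mm above the bench.
- iron_rack: Light wooden rack fixed to the bench, base 90x200x8 mm, with three sloping slots side by side 62 mm apart along its y (each 42 mm long, 6.5 mm wide, 30 mm deep). Origin: on the bench under the middle slot's floor, which is 24 mm above the bench; the slots, and the irons in them, lean 35 degrees from vertical towards its -x (roughly towards the robot's left). The top face of the slotted block lies square to the slots, 30 mm from the slot floor measured along the irons.
- iron_worn: The worn, shortest plane iron: flat steel plate 38 mm wide, 5 mm thick, 76 mm long, so 46 mm stands clear of its slot, about 90 g, in the rack, leaning 35 degrees (play adds up to 3) from vertical towards the rack's -x. Origin: middle of the lower (cutting) edge, on the slot floor (the lowest 5 mm is only 3 mm thick); z runs up along the length to the head, y along the 38 mm width, x normal to the flat face (thickness).
- iron_worn_mid (a point): Middle of the worn iron, 38 mm up its length from its origin.
- iron_long_a: A long plane iron, 38 mm wide, 5 mm thick, 98 mm long, 68 mm of it clear of its slot, about 120 g, in the rack, leaning 35 degrees (play adds up to 3) from vertical towards the rack's -x. Origin: middle of the lower (cutting) edge, on the slot floor (the lowest 5 mm is only 3 mm thick); z runs up along the length to the head, y along the 38 mm width, x normal to the flat face (thickness).
- iron_long_b: The other long plane iron, same as iron_long_a and in another slot of the rack. Which slot holds which iron varies.
- plane: Bystander: block plane, 46x155x45 mm. Origin: centre of its underside.
- block: Bystander: beech sanding block, 62x105x30 mm. Origin: centre of its underside.
- clamp_small: Bystander: small moulded spring clamp lying on its side, 51x98x20 mm. Origin: centre of its underside.
- strip: Bystander: small maple offcut strip, 19x62x12 mm. Origin: centre of its underside.
- pencil: Bystander: carpenter pencil lying flat, 13x170x9 mm. Origin: centre of its underside.
- tape: Bystander: roll of masking tape lying flat, 98 mm across, 25 mm high. Origin: centre of its underside.
Things that resemble listed ones, but are neither listed nor needed, are in the scene too. Leave any yellow look-alike of the iron_worn alone.

How it is judged:
By the outcome, as a careful person would: the job done as asked, in the order asked, and still so for the second after the job is handed in, with the robot touching nothing.
It also fails if it takes over 61 s, if anything falls off the work surface, if the arm or the gripper's body presses on something with over 40 N, if the wrist force passes 120 N, or if a joint passes its speed limit or range.

## Working session

There is one attempt and no reset: what is moved stays moved. The work goes in short steps, Python scripts to look and compute and a tool call to move; the robot and the scene stay as the last step left them, time stands still between calls to the robot, and variables do not carry over. Pictures are saved under pics/ and viewed, at most 10 in all, crops included, and the job is handed in when it is done.

Besides the shell and the picture viewer there is one more tool, called as name(argument=value, ...) on one line, values as JSON. play_rows: Moves the arm, as the interface text tells. Its arguments: {"type":"object","properties":{"targets":{"type":"string"},"squeeze":{"type":"number"}},"required":["targets"]}

```bash
ls; mkdir -p pics; python3 - <<'E'
from bench import r
import cv2
o=r.get_obs()
for k,v in o.items(): print(k,v)
for n in ("scene","top","wrist"):
    print(n,r.camera_info(n))
    im=r.grab_frame(n); cv2.imwrite(f"pics/{n}0.png",im[:,:,::-1])
E
```

```text
pics
clock 0.0
joints [ 1.24094433  0.4778015   0.02234695  1.55649226 -0.01146707  1.10929095
 -0.0830863 ]
qvel [ 7.94974385e-04 -2.17540956e-04 -3.04345775e-04  7.51996416e-04
  3.44596297e-04  2.67153713e-05 -1.12318536e-03]
tau [-7.22855602e-04 -5.96454406e+01  1.60778582e+00 -2.81197000e+01
  1.24153990e-02  9.40399943e-03 -2.56235012e-06]
tcp_pos [ 0.14829427 -0.65788255  0.2303077 ]
orientation [-3.12048009e+00 -3.47479320e-01  5.90556698e-04]
contact_force [ 0.31444503 -0.2787906   0.43511071]
moment [0.00285035 0.03784427 0.05472303]
gripper_force 0.0
grip_width 0.08545768654009489
scene {'fov_y': 54.38016728985716, 'cx': 324.80520947949145, 'cy': 205.13102055814358, 'k1': 0.03028208221754102, 'position': array([-0.3574304 , -0.56162842,  0.97221383]), 'rotation': array([-2.02995922,  1.10887831, -0.51375799])}
top {'fov_y': 51.71157266542469, 'cx': 311.6250224780733, 'cy': 201.52562582034435, 'k1': -0.09240851544794271, 'position': array([ 0.42940026, -0.00298658,  1.23280247]), 'rotation': array([-2.17739889,  2.16202056, -0.10527254])}
wrist {'fov_y': 70.64956574941561, 'cx': 316.3810589258408, 'cy': 197.6695490800895, 'k1': -0.034842128074446026, 'position': array([ 0.21430979, -0.64310899,  0.37347167]), 'rotation': array([ 2.28105842, -1.8232258 , -0.25069057])}
```

View pics/scene0.png

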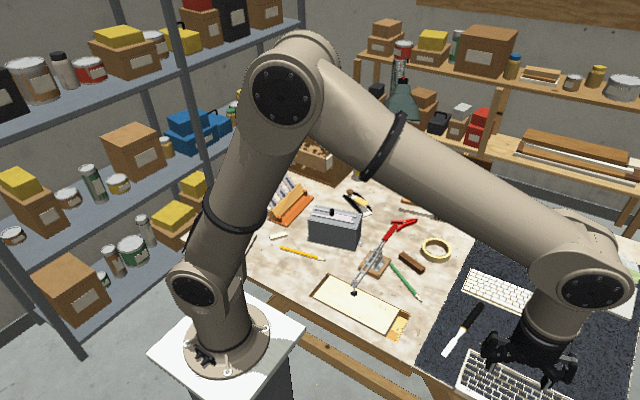

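View pics/top0.png

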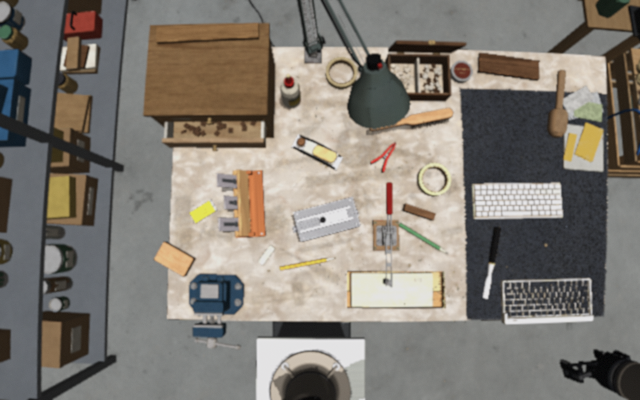

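The bench has the rack on the left with the irons at top-view (228,180), (228,203) and (228,225). The box is at (325,220), the lamp at (378,95) and a toggle clamp at (388,235). I'll look at enlarged crops next and triangulate the coarse positions.

```bash
cat > h.py <<'E'
import numpy as np, cv2
from scipy.spatial.transform import Rotation as R
from bench import r
def cam(n):
    c=r.camera_info(n); f=200/np.tan(np.radians(c['fov_y'])/2)
    return dict(K=np.array([[f,0,c['cx']],[0,f,c['cy']],[0,0,1.]]),d=np.array([c['k1'],0,0,0.]),p=np.array(c['position']),R=R.from_rotvec(c['rotation']).as_matrix())
def ray(c,uv):
    q=cv2.undistortPoints(np.array([[uv]],float),c['K'],c['d'])[0,0]
    v=c['R']@[q[0],q[1],1]; return v/np.linalg.norm(v)
def onz(c,uv,z):
    v=ray(c,uv); return c['p']+v*(z-c['p'][2])/v[2]
def tri(*cu):
    A=0;b=0
    for c,uv in cu:
        v=ray(c,uv); P=np.eye(3)-np.outer(v,v); A=A+P; b=b+P@c['p']
    X=np.linalg.solve(A,b)
    return X,[np.linalg.norm(proj(c,X)-uv) for c,uv in cu]
def proj(c,X):
    x=c['R'].T@(np.asarray(X)-c['p']); return cv2.projectPoints(x.reshape(1,1,3),np.zeros(3),np.zeros(3),c['K'],c['d'])[0].ravel()
def crop(src,dst,x0,y0,x1,y1,s):
    im=cv2.imread(src)[y0:y1,x0:x1]; cv2.imwrite(dst,cv2.resize(im,None,fx=s,fy=s,interpolation=cv2.INTER_CUBIC))
E
python3 - <<'E'
from h import *
t,s=cam('top'),cam('scene')
np.set_printoptions(precision=4,suppress=True)
print('lamp',tri((t,(378,95)),(s,(402,105))))
print('box',onz(t,(325,220),.104),'knob',onz(t,(322,219),.132))
print('rack',onz(t,(245,203),.05), 'toggle',onz(t,(388,235),.1))
a=cv2.imread('pics/top0.png')[150:290,180:400]; b=cv2.imread('pics/scene0.png')[170:270,240:450]
a=cv2.resize(a,(770,490//1),interpolation=cv2.INTER_CUBIC)
cv2.imwrite('pics/topc.png',a)
E
```

```text
lamp (array([ 0.7275, -0.137 ,  0.4345]), [np.float64(2.2054269910419237), np.float64(1.4383293054937563)])
box [ 0.4909 -0.0373  0.104 ] knob [ 0.492  -0.0285  0.132 ]
rack [0.5412 0.1921 0.05  ] toggle [ 0.4509 -0.2107  0.1   ]
```

View pics/topc.png

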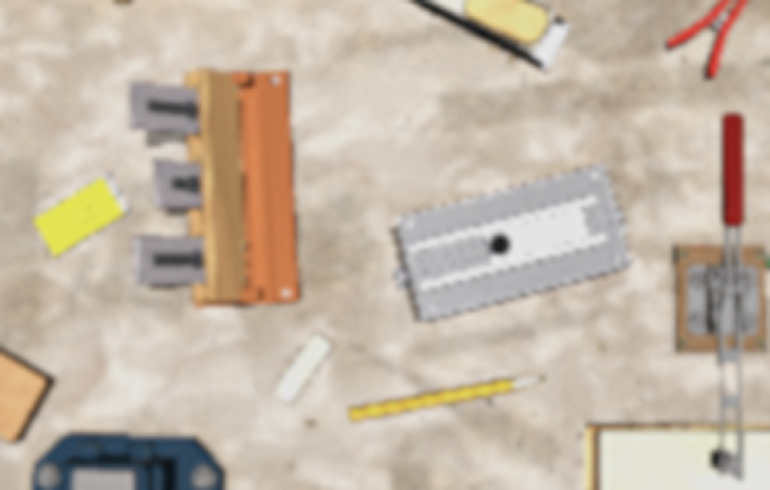

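The middle iron is the short one: its head is at crop (155,185), against about x=132 for the other two. The knob is at crop (500,244). I'll move the wrist camera over the box and rack.

play_rows(targets="-1 0.02 -0.02 -0.04 0;-1 0.343 -0.292 -0.05 0;-1 0.343 -0.292 -0.05 0;-1 0.343 -0.292 -0.05 0;-1 0.343 -0.292 -0.05 0;-1 0.343 -0.292 -0.05 0;-1 0.343 -0.292 -0.05 0;-1 0.343 -0.292 -0.05 0")

```text
clock: 0.82
tcp_pos: [0.338, -0.4039, 0.2763]
orientation: [3.122, 0.347, -0.0]
contact_force: [0.9, -1.1, -0.7]
grip_width: 0.0851
gripper_force: 0.0
```

play_rows(targets="-1 0.18 -0.32 0 0;-1 0.18 -0.32 0 0;-1 0.18 -0.32 0 0;-1 0.18 -0.32 0 0;-1 0.18 -0.32 0 0;-1 0.18 -0.32 0 0;-1 0.18 -0.32 0 0;-1 0.18 -0.32 0 0")

```text
clock: 1.48
tcp_pos: [0.4327, -0.0845, 0.2764]
orientation: [3.122, 0.347, 0.0]
contact_force: [0.5, -0.6, 0.9]
grip_width: 0.0853
gripper_force: 0.0
```

play_rows(targets="-1 0.02 -0.03 0 0;-1 0.02 -0.03 0 0;-1 0.02 -0.03 0 0;-1 0.02 -0.03 0 0")

```text
clock: 1.82
tcp_pos: [0.4454, -0.0535, 0.276]
orientation: [3.122, 0.347, -0.001]
contact_force: [0.2, 0.0, -1.0]
grip_width: 0.085
gripper_force: 0.0
```

```bash
python3 - <<'E'
from h import *; import pickle
c=cam('wrist'); cv2.imwrite('pics/wA.png',r.grab_frame('wrist')[:,:,::-1]); pickle.dump(c,open('wA.pkl','wb'))
o=r.get_obs();print(o['tcp_pos'],o['joints'],c['p'])
E
```

```text
[ 0.44526447 -0.0541247   0.27595902] [ 0.41848013  0.08242027 -0.45735462  1.98845532  0.04173932  1.08033814
 -1.4080648 ] [ 0.51137643 -0.03834949  0.4189663 ]
```

play_rows(targets="-1 0.03 -0.13 0 0;-1 0.03 -0.13 0 0;-1 0.03 -0.13 0 0;-1 0.03 -0.13 0 0;-1 0.03 -0.13 0 0;-1 0.03 -0.13 0 0")

```text
clock: 2.37
tcp_pos: [0.4464, 0.0792, 0.276]
orientation: [3.122, 0.346, -0.001]
contact_force: [0.9, -0.8, 0.4]
grip_width: 0.0854
gripper_force: 0.0
```

```bash
python3 - <<'E'
from h import *; import pickle
c=cam('wrist'); cv2.imwrite('pics/wB.png',r.grab_frame('wrist')[:,:,::-1]); pickle.dump(c,open('wB.pkl','wb'))
o=r.get_obs();print(o['tcp_pos'],o['joints'],c['p'])
for n in 'AB':
    im=cv2.imread(f'pics/w{n}.png'); cv2.imwrite(f'pics/w{n}2.png',cv2.resize(im,(800,500),interpolation=cv2.INTER_CUBIC))
E
```

```text
[0.44648765 0.07837164 0.27594693] [ 0.24051219  0.1033053  -0.58403928  1.97263751  0.06511261  1.08449666
 -1.72357095] [0.51239552 0.09426144 0.41903158]
```

View pics/wA2.png

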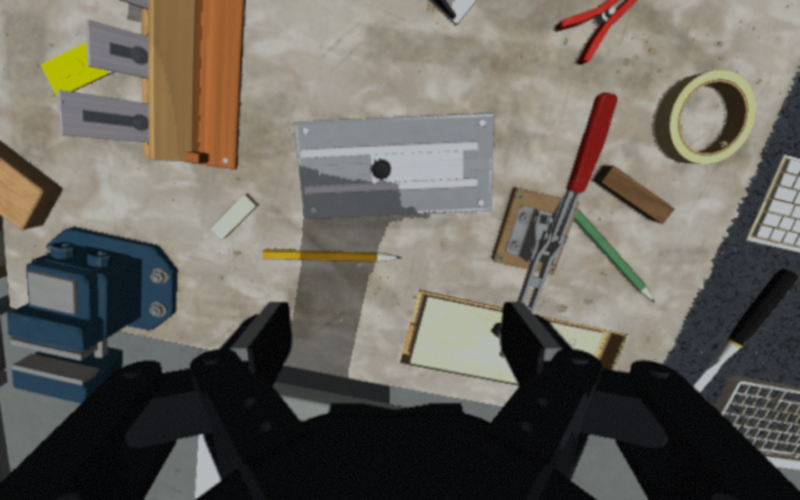

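View pics/wB2.png

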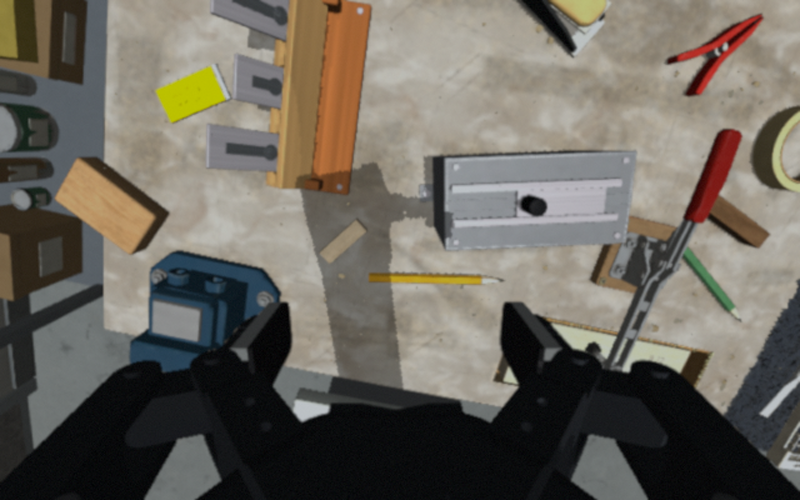

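In view A (800 px scale) the white shutter spans x from 370 to 462, with the knob at (381,169) on its left end. So the slot is on the right and box +x points image-left (world +y). The short iron's head runs from about (90,22) to (87,66) in A and from (237,55) to (234,99) in B.

```bash
python3 - <<'E'
from h import *; import pickle
np.set_printoptions(precision=4,suppress=True)
A,B=[pickle.load(open(f'w{n}.pkl','rb')) for n in 'AB']
gA,gB=[cv2.imread(f'pics/w{n}.png',0) for n in 'AB']
P=dict(TL=((297,123),(445,157)),TR=((494,114),(636,151)),BR=((492,210),(628,247)),BL=((304,219),(447,251)),
 knob=((381,168),(540,206)),wT=((90,22),(237,55)),wB=((93,66),(235,99)),aT=((61,92),(209,124)),aB=((65,137),(208,168)))
def sub(g,p,w=3):
    q=np.array([[p]],np.float32)/1.25
    return cv2.cornerSubPix(g,q.copy(),(w,w),(-1,-1),(3,50,.01))[0,0], q[0,0]
for k,(a,b) in P.items():
    sa,qa=sub(gA,a);sb,qb=sub(gB,b)
    if k=='knob': sa,sb=qa,qb
    print(k,sa-qa,sb-qb,'raw',tri((A,qa),(B,qb))[0],'sub',*tri((A,sa),(B,sb)))
E
```

```text
TL [-1.211  -1.9126] [-0.0541 -0.6602] raw [0.5148 0.0497 0.0974] sub [0.5159 0.0504 0.1006] [np.float64(0.16193092344022272), np.float64(0.15783031835254815)]
TR [0.5294 1.3928] [ 0.3676 -1.1507] raw [ 0.5586 -0.114   0.101 ] sub [ 0.559  -0.1156  0.0983] [np.float64(1.5301194109152294), np.float64(1.4926342590865533)]
BR [-0.7336  1.2813] [0. 0.] raw [ 0.4777 -0.1325  0.1126] sub [ 0.4771 -0.1319  0.1135] [np.float64(1.0555072514073278), np.float64(1.0178589613313724)]
BL [-0.6269 -2.1816] [-1.5357 -0.5835] raw [0.4346 0.0282 0.1087] sub [0.4354 0.0297 0.1068] [np.float64(0.7376251389425125), np.float64(0.7203689434019085)]
knob [0. 0.] [0. 0.] raw [ 0.4948 -0.0305  0.1352] sub [ 0.4948 -0.0305  0.1352] [np.float64(0.08205096812735839), np.float64(0.0794609775572419)]
wT [-1.8788 -2.1265] [-0.7071 -1.6127] raw [0.5606 0.2474 0.0808] sub [0.5618 0.2469 0.0839] [np.float64(0.016924136573093097), np.float64(0.016589288923148607)]
wB [0. 0.] [0. 0.] raw [0.5245 0.2466 0.0772] sub [0.5245 0.2466 0.0772] [np.float64(0.23698021929647886), np.float64(0.23336789974052785)]
aT [-1.4822 -2.2308] [-1.062  -1.4097] raw [0.4977 0.2573 0.0985] sub [0.4993 0.258  0.0995] [np.float64(0.23939117449723835), np.float64(0.237442934759756)]
aB [-2.3122 -1.4034] [-0.9098  0.2614] raw [0.4593 0.2562 0.0958] sub [0.4602 0.2548 0.1004] [np.float64(0.08730829224679065), np.float64(0.08708383763342496)]
```

Measured values:
- **Box:** centre at (0.496, -0.042), +x at 105°, lid height about 0.104.
- **Knob:** (0.495, -0.031), height 0.135, so the shutter is about 6 mm ajar.
- **Short iron:** head at (0.543, 0.247, 0.081).

I'll cage the knob loosely between the fingers, with tool y along box x.

play_rows(targets="0.2 0.023 0.117 0 -0.04;0.2 0.023 0.117 0 -0.04;0.2 0.023 0.117 0 -0.04;0.2 0.023 0.117 0.08 -0.04;0.2 0.023 0.117 0.12 -0.04;0.2 0.023 0.117 0.12 -0.04;0.2 0.023 0.117 0.12 -0.04;0.2 0.023 0.117 0.12 -0.04")

```text
clock: 3.08
tcp_pos: [0.4931, -0.0305, 0.1552]
orientation: [-3.115, -0.406, 0.007]
contact_force: [0.3, 0.4, 1.0]
grip_width: 0.0344
gripper_force: 0.0
```

```bash
python3 - <<'E'
from h import *; import pickle
np.set_printoptions(precision=4,suppress=True)
c=cam('wrist'); im=r.grab_frame('wrist')[:,:,::-1].copy(); pickle.dump(c,open('wC.pkl','wb'))
o=r.get_obs();Rt=R.from_rotvec(o['orientation']).as_matrix();print(o['tcp_pos'],o['joints'],o['grip_width'],Rt)
# predicted overlays
ce=np.array([.4964,-.0422]);bx=np.array([-.259,.966]);by=np.array([-.966,-.259])
for q in [(-.085,-.042),(-.085,.042),(.085,.042),(.085,-.042),(-.035,0)]:
    X=np.r_[ce+q[0]*bx+q[1]*by,.104]; cv2.drawMarker(im,tuple(int(v) for v in proj(c,X).round()),(0,0,255),0,8,1)
cv2.drawMarker(im,tuple(int(v) for v in proj(c,[.495,-.031,.1325]).round()),(0,255,0),0,8,1)
cv2.imwrite('pics/wC.png',cv2.resize(im,(800,500),interpolation=cv2.INTER_CUBIC))
E
```

```text
[ 0.4949 -0.0298  0.1572] [ 0.3329  0.3142 -0.4701  2.0238  0.1887  0.8448 -1.5545] 0.03365405094578776 [[ 0.9665  0.2568 -0.0001]
 [ 0.2568 -0.9665 -0.0003]
 [-0.0002  0.0002 -1.    ]]
```

View pics/wC.png

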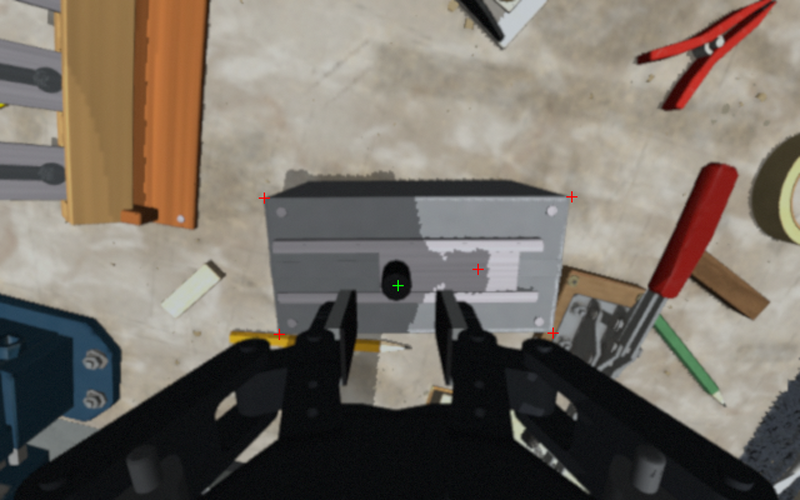

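The projected box corners match the picture and the fingers straddle the knob at (397,285). I'll lower and slide toward box +x, which is tool -y.

play_rows(targets="0.2 0 0 0.021 0;0.2 0 0 0.042 0;0.2 0 0 0.042 0;0.2 0 -0.02 0.042 0;0.2 0 -0.04 0.042 0;0.2 0 -0.055 0.042 0;0.2 0 -0.055 0.042 0;0.2 0 -0.055 0.042 0")

```text
clock: 3.8
tcp_pos: [0.482, 0.0249, 0.1166]
orientation: [3.114, 0.412, 0.006]
contact_force: [0.3, -2.1, -0.4]
grip_width: 0.034
gripper_force: 0.0
```

play_rows(targets="0.2 0 -0.002 0 0;0.2 0 -0.004 0 0;0.2 0 -0.005 0 0;0.2 0 -0.006 0 0;0.2 0 -0.006 0 0")

```text
clock: 4.22
tcp_pos: [0.4793, 0.0301, 0.1145]
orientation: [3.115, 0.409, 0.001]
contact_force: [0.9, -0.5, 0.7]
grip_width: 0.0345
gripper_force: 0.8
```

play_rows(targets="0.2 0 -0.001 0 0;0.2 0 -0.002 0 0;0.2 0 -0.002 0 0")

```text
clock: 4.47
tcp_pos: [0.479, 0.0306, 0.1144]
orientation: [3.113, 0.408, 0.001]
contact_force: [1.7, -5.6, 1.1]
grip_width: 0.0343
gripper_force: 3.3
```

play_rows(targets="0.2 0 -0.001 0 0;0.2 0 -0.002 0 0;0.2 0 -0.002 0 0")

```text
clock: 4.72
tcp_pos: [0.479, 0.0308, 0.1144]
orientation: [3.111, 0.405, 0.002]
contact_force: [4.1, -11.0, 1.2]
grip_width: 0.0345
gripper_force: 5.8
```

play_rows(targets="0.2 0 -0.001 0 0;0.2 0 -0.002 0 0;0.2 0 -0.002 0 0")

```text
clock: 4.97
tcp_pos: [0.479, 0.031, 0.1144]
orientation: [3.11, 0.403, 0.002]
contact_force: [6.7, -16.4, -1.5]
grip_width: 0.0343
gripper_force: 8.3
```

The force rises without motion, so the shutter is at its end stop and fully open. I'll back off, rise, and go over the rack while turning.

play_rows(targets="0.2 0 0.013 0 0;0.2 0 0.013 0 0;0.2 0 0.013 -0.03 -0.1;0.2 0.05 -0.07 -0.07 -0.2;0.2 0.107 -0.158 -0.105 -0.3;0.2 0.107 -0.158 -0.105 -0.4;0.2 0.107 -0.158 -0.105 -0.5;0.2 0.107 -0.158 -0.105 -0.6")

```text
clock: 5.63
tcp_pos: [0.5372, 0.2129, 0.2176]
orientation: [-2.85, -1.319, 0.001]
contact_force: [1.6, -0.2, 0.2]
grip_width: 0.0342
gripper_force: 0.0
```

play_rows(targets="-0.2 0 0 0 -0.12;-0.2 0 0 0 -0.24;-0.2 0 0 0 -0.36;-0.2 0 0 0 -0.48;-0.2 0 0 0 -0.6;-0.2 0 0 0 -0.7;-0.2 0 0 0 -0.71;-0.2 0 0 0 -0.71")

```text
clock: 6.3
tcp_pos: [0.5372, 0.2109, 0.2166]
orientation: [-2.221, -2.22, 0.001]
contact_force: [-0.6, 0.8, 0.1]
grip_width: 0.0515
gripper_force: 0.0
```

```bash
python3 - <<'E'
from h import *; import pickle
np.set_printoptions(precision=4,suppress=True)
c=cam('wrist'); im=r.grab_frame('wrist')[:,:,::-1].copy(); pickle.dump(c,open('wD.pkl','wb')); cv2.imwrite('pics/wDraw.png',im)
o=r.get_obs();print(o['tcp_pos'],o['joints'],o['grip_width'],R.from_rotvec(o['orientation']).as_matrix()[:2,:2],c['p'])
cv2.imwrite('pics/wD.png',cv2.resize(im,(800,500),interpolation=cv2.INTER_CUBIC))
E
```

```text
[0.5373 0.2108 0.2166] [ 0.1395  0.4479 -0.8104  1.7684  0.3624  1.0823 -0.7968] 0.05121178299171771 [[ 0.0016  1.    ]
 [ 1.     -0.0016]] [0.5374 0.2786 0.3596]
```

View pics/wD.png

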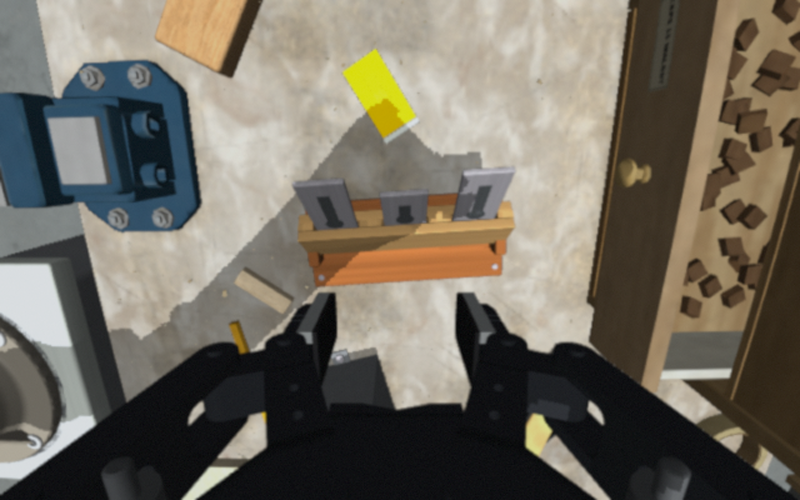

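The rack is seen at about 3.6° yaw. The short iron's head corners are at (382,193) and (427,190), and the neighbours' facing edges are at about x=350 and x=458.

```bash
python3 - <<'E'
from h import *; import pickle
np.set_printoptions(precision=4,suppress=True)
A,B,D=[pickle.load(open(f'w{n}.pkl','rb')) for n in 'ABD']
s=lambda p:np.array(p)/1.25
L=tri((D,s((382,193))),(B,s((235,99))),(A,s((90,66))));H=tri((D,s((427,190))),(B,s((237,55))),(A,s((90,22))))
print(L,H)
for nm,p in dict(L=(382,193),H=(427,190)).items(): print(nm,onz(D,s(p),.086))
for p in [(294,182),(346,179),(463,171),(513,168)]: print('long',onz(D,s(p),.104))
for p in [(357,227),(456,220)]: print('nb inner base',onz(D,s(p),.055))
print('block edge',onz(D,s((300,235)),.06),onz(D,s((513,222)),.06))
E
```

```text
(array([0.5247, 0.2455, 0.081 ]), [np.float64(1.4214615370300683), np.float64(0.890070211080036), np.float64(0.816165806041362)]) (array([0.561 , 0.2479, 0.0801]), [np.float64(0.5686672857704597), np.float64(0.1866059922340733), np.float64(0.4257841050066658)])
L [0.5263 0.2462 0.086 ]
H [0.5611 0.2485 0.086 ]
long [0.4639 0.2564 0.104 ]
long [0.5014 0.2584 0.104 ]
long [0.5848 0.264  0.104 ]
long [0.6204 0.2662 0.104 ]
nb inner base [0.5027 0.2127 0.055 ]
nb inner base [0.5898 0.219  0.055 ]
block edge [0.453  0.2066 0.06  ] [0.6386 0.2182 0.06  ]
```

```bash
python3 - <<'E'
from h import *; import pickle
np.set_printoptions(precision=4,suppress=True)
D=pickle.load(open('wD.pkl','rb'));t=np.array([.5373,.2108,.2166])
for p in [(335,295),(331,340),(303,303),(298,320),(268,342),(265,380),(205,350),(457,295),(490,303),(525,342)]:
    v=ray(D,np.array(p)/1.25)
    for x in (.011,-.011):
        k=(t[1]+x-D['p'][1])/v[1]; X=D['p']+k*v-t; print(p,'toolx',x,'tooly %.4f behind tip %.4f'%(X[0],X[2]))
E
```

```text
(335, 295) toolx 0.011 tooly -0.0248 behind tip 0.0107
(335, 295) toolx -0.011 tooly -0.0344 behind tip -0.0406
(331, 340) toolx 0.011 tooly -0.0202 behind tip 0.0458
(331, 340) toolx -0.011 tooly -0.0280 behind tip 0.0081
(303, 303) toolx 0.011 tooly -0.0358 behind tip 0.0185
(303, 303) toolx -0.011 tooly -0.0497 behind tip -0.0297
(298, 320) toolx 0.011 tooly -0.0340 behind tip 0.0326
(298, 320) toolx -0.011 tooly -0.0472 behind tip -0.0102
(268, 342) toolx 0.011 tooly -0.0393 behind tip 0.0472
(268, 342) toolx -0.011 tooly -0.0546 behind tip 0.0101
(265, 380) toolx 0.011 tooly -0.0336 behind tip 0.0658
(265, 380) toolx -0.011 tooly -0.0467 behind tip 0.0359
(205, 350) toolx 0.011 tooly -0.0565 behind tip 0.0520
(205, 350) toolx -0.011 tooly -0.0785 behind tip 0.0168
(457, 295) toolx 0.011 tooly 0.0247 behind tip 0.0107
(457, 295) toolx -0.011 tooly 0.0342 behind tip -0.0406
(490, 303) toolx 0.011 tooly 0.0361 behind tip 0.0184
(490, 303) toolx -0.011 tooly 0.0501 behind tip -0.0298
(525, 342) toolx 0.011 tooly 0.0396 behind tip 0.0471
(525, 342) toolx -0.011 tooly 0.0549 behind tip 0.0099
```

play_rows(targets="-0.08 0.03 0.006 0 -0.062;-0.08 0.03 0.006 0.04 -0.062;-0.08 0.03 0.006 0.07 -0.062;-0.08 0.03 0.006 0.09 -0.062;-0.08 0.03 0.006 0.09 -0.062;-0.08 0.03 0.006 0.09 -0.062")

```text
clock: 6.85
tcp_pos: [0.5431, 0.2404, 0.1264]
orientation: [-2.151, -2.288, 0.003]
contact_force: [-0.1, 0.9, 0.4]
grip_width: 0.0459
gripper_force: 0.0
```

```bash
python3 - <<'E'
from h import *; import pickle
np.set_printoptions(precision=4,suppress=True)
c=cam('wrist'); im=r.grab_frame('wrist')[:,:,::-1].copy(); pickle.dump(c,open('wE.pkl','wb')); cv2.imwrite('pics/wEraw.png',im)
o=r.get_obs();print(o['tcp_pos'],o['grip_width'],R.from_rotvec(o['orientation']).as_matrix()[:2,:2],c['p'])
crop('pics/wEraw.png','pics/wE.png',200,100,440,280,3)
E
```

```text
[0.544  0.2411 0.1278] 0.04591849850430918 [[-0.062   0.9981]
 [ 0.9981  0.062 ]] [0.5392 0.3081 0.2694]
```

View pics/wE.png

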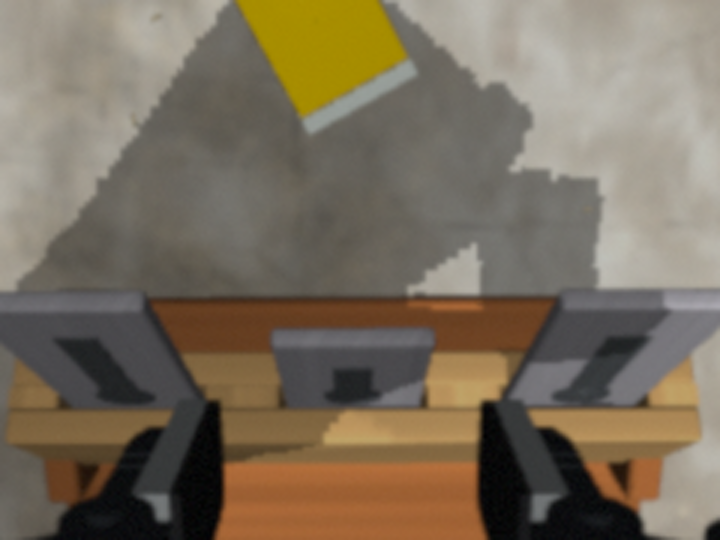

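The fingers straddle the short iron centrally: its head spans 272 to 435 and the fingers 219 to 481, all in line. I'll descend and grip lightly.

play_rows(targets="-0.08 0 0.001 0.02 0;-0.08 0 0.001 0.04 0;-0.08 0 0.001 0.055 0;-0.08 0 0.001 0.066 0;-0.08 0 0.001 0.076 0;-0.08 0 0.001 0.076 0;-0.08 0 0.001 0.076 0")

```text
clock: 7.48
tcp_pos: [0.5448, 0.2406, 0.0511]
orientation: [-2.15, -2.29, 0.0]
contact_force: [0.4, 0.1, 0.6]
grip_width: 0.0462
gripper_force: 0.0
```

play_rows(targets="0.3 0 0 0 0;0.3 0 0 0 0;0.3 0 0 0 0;0.3 0 0 0 0;0.3 0 0 0 0", squeeze=25)

```text
clock: 7.9
tcp_pos: [0.5452, 0.241, 0.0516]
orientation: [2.15, 2.29, 0.002]
contact_force: [-0.4, 0.4, 3.9]
grip_width: 0.0379
gripper_force: 27.0
```

play_rows(targets="0.3 0.0046 0 -0.0066 0;0.3 0.0092 0 -0.0131 0;0.3 0.0138 0 -0.0197 0;0.3 0.0184 0 -0.0262 0;0.3 0.023 0 -0.0328 0;0.3 0.028 0 -0.04 0;0.3 0.028 0 -0.07 0;0.3 0.028 0 -0.1 0")

```text
clock: 8.57
tcp_pos: [0.5418, 0.2686, 0.1511]
orientation: [-2.148, -2.291, 0.004]
contact_force: [1.1, -1.0, -0.4]
grip_width: 0.0374
gripper_force: 26.7
```

play_rows(targets="0.3 0 0 -0.03 0;0.3 0 0 -0.06 0;0.3 0 0 -0.06 0;0.3 0 0 -0.06 0")

```text
clock: 8.9
tcp_pos: [0.5438, 0.2695, 0.2133]
orientation: [2.149, 2.289, 0.006]
contact_force: [-0.1, -0.3, -1.1]
grip_width: 0.0373
gripper_force: 26.7
```

```bash
python3 - <<'E'
from h import *; import pickle
np.set_printoptions(precision=4,suppress=True)
for n in ('wrist','scene'):
    c=cam(n); im=r.grab_frame(n)[:,:,::-1].copy(); pickle.dump(c,open(f'F{n}.pkl','wb')); cv2.imwrite(f'pics/F{n}.png',im)
o=r.get_obs();t=o['tcp_pos'];print(t,o['grip_width'],o['gripper_force'],R.from_rotvec(o['orientation']).as_matrix()[:2,:2],o['contact_force'])
u,v=proj(cam('scene'),t).astype(int);print(u,v)
w=cv2.resize(cv2.imread('pics/Fwrist.png')[60:,160:480],(400,425),interpolation=cv2.INTER_CUBIC)
s=cv2.resize(cv2.imread('pics/Fscene.png')[max(v-50,0):v+50,u-45:u+49],(400,425),interpolation=cv2.INTER_CUBIC)
cv2.imwrite('pics/F.png',np.hstack([w,s]))
E
```

```text
[0.5425 0.268  0.2103] 0.03730204074012727 26.697647273540497 [[-0.063  0.998]
 [ 0.998  0.063]] [-0.8895  0.4768 -0.9513]
269 156
```

View pics/F.png

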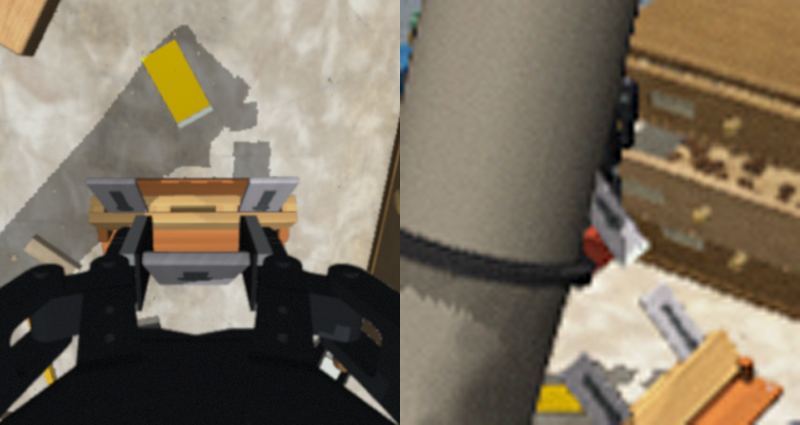

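The iron is held firmly by its edges, still leaning 35°. The head is seen between the pads and the long irons are undisturbed. I'll carry it to the box, turn it edge-on and measure the open slot.

play_rows(targets="0.3 -0.04 -0.012 -0.01 0.12;0.3 -0.08 -0.024 -0.01 0.24;0.3 -0.12 -0.036 -0.01 0.36;0.3 -0.16 -0.048 -0.01 0.48;0.3 -0.2 -0.06 -0.01 0.6;0.3 -0.24 -0.072 -0.01 0.72;0.3 -0.28 -0.084 -0.01 0.84;0.3 -0.32 -0.096 -0.01 0.96")

```text
clock: 9.67
tcp_pos: [0.4659, -0.0571, 0.2197]
orientation: [-2.967, -1.029, 0.003]
contact_force: [0.2, -0.3, -1.7]
grip_width: 0.0373
gripper_force: 26.7
```

play_rows(targets="0.3 0 0 0 0.12;0.3 0 0 0 0.24;0.3 0 0 0 0.36;0.3 0 0 0 0.41;0.3 0 0 0 0.41;0.3 0 0 0 0.41")

```text
clock: 10.17
tcp_pos: [0.467, -0.0551, 0.2199]
orientation: [-3.113, -0.416, 0.003]
contact_force: [1.1, -0.3, -0.2]
grip_width: 0.0374
gripper_force: 26.7
```

```bash
cat > slot.py <<'E'
from h import *
np.set_printoptions(precision=4,suppress=True)
c=cam('wrist'); im=r.grab_frame('wrist')[:,:,::-1].copy(); cv2.imwrite('pics/G.png',im)
o=r.get_obs();t=o['tcp_pos'];Rt=R.from_rotvec(o['orientation']).as_matrix();print(t,o['joints'],o['grip_width'],o['gripper_force']);print(Rt[:2,:2])
ce=np.array([.4964,-.0422]);bx=np.array([-.259,.966]);by=np.array([-.966,-.259])
# rectify lid: 0.25mm/px, box x -95..95, y -50..50
q=np.float32([(-.095,-.05),(.095,-.05),(.095,.05),(-.095,.05)])
src=np.float32([proj(c,np.r_[ce+a*bx+b*by,.104]) for a,b in q]); dst=np.float32([(0,0),(760,0),(760,400),(0,400)])
w=cv2.warpPerspective(im,cv2.getPerspectiveTransform(src,dst),(760,400),flags=cv2.INTER_CUBIC); cv2.imwrite('pics/lid.png',w)
g=cv2.cvtColor(w,cv2.COLOR_BGR2GRAY); x0,y0,x1,y1=150,145,330,255
m=(g[y0:y1,x0:x1]<45).astype(np.uint8); print('dark',m.sum(),g[y0:y1,x0:x1].min(),np.percentile(g[y0:y1,x0:x1],[5,25,50,75]))
n,l,s,cc=cv2.connectedComponentsWithStats(m)
for k in range(1,n):
    if s[k,4]>200: print('box mm: c',(cc[k]+[x0,y0])/4-[95,50],'ext',(s[k,0]+x0)/4-95,(s[k,1]+y0)/4-50,s[k,2]/4,s[k,3]/4,s[k,4]/16)
E
python3 slot.py
```

```text
[ 0.4672 -0.0551  0.2201] [ 0.4686  0.1956 -0.5397  2.0098  0.1211  0.9686 -1.4364] 0.037402841151287086 26.677294671535492
[[ 0.9648  0.2629]
 [ 0.2629 -0.9648]]
dark 0 76 [ 84.  88. 134. 140.]
```

```bash
python3 - <<'E'
import cv2,numpy as np
g=cv2.imread('pics/lid.png',0)
np.set_printoptions(linewidth=200)
s=cv2.resize(g,(76,50),interpolation=cv2.INTER_AREA) # 2.5mm x 2mm
print('cols x mm -95+2.5i; rows y mm -50+2j')
for j in range(8,44): print(-50+2*j,' '.join('%3d'%v for v in s[j,2:60:1]))
E
```

```text
cols x mm -95+2.5i; rows y mm -50+2j
-34 158 151 149 150 143 163 173 138 140 141 141 141 140 140 140 140 141 140 139 139 138 138 139 140 140 140 140 139 138 138 138 139 140 140 140 141 140 141 141 141 141 140 140 140 141 142 142 142 142 142 142 142 142 141 141 142 144 143
-32 150 143 143 147 140 136 140 138 139 140 141 141 141 140 140 141 141 140 139 140 139 139 139 139 139 139 138 137 137 137 138 139 140 139 140 140 139 140 141 141 140 140 140 140 140 141 142 142 143 142 142 142 142 142 141 142 143 143
-30 143 138 143 150 140 139 139 139 139 141 142 141 141 140 140 140 140 140 139 139 139 139 139 139 138 137 138 137 136 136 138 139 140 139 139 139 139 140 141 141 140 140 140 139 140 141 142 142 142 142 141 141 141 141 141 142 143 143
-28 138 132 141 149 139 139 139 139 139 141 141 141 140 140 139 140 140 139 139 139 139 139 140 139 139 139 138 138 137 137 138 139 140 140 141 140 140 139 140 141 141 140 140 139 140 140 141 141 141 140 140 140 140 140 142 142 142 142
-26 140 132 142 151 139 139 139 139 139 140 140 140 139 138 139 140 140 140 140 140 139 139 139 139 138 139 140 140 139
[... 6704 characters left out ...]
50 155 142 138 141 172 176 138 136 136 137 136 135 135 136 112  85  84  83  84  83  83  83  82  83  83  83  83  84  84  83  83  84  83  83  84  84  84  84  84  84  84  84  85  85  86  86  85  85  85  87  88  88  87  87  87  87  87
34 146 151 138 137 142 173 176 138 136 137 136 137 136 135 136 119  86  84  84  84  84  83  82  83  83  84  84  83  83  83  83  83  83  83  83  84  84  83  84  84  85  84  85  84  85  86  86  85  85  86  86  88  87  87  87  87  87  87
36 144 151 137 137 137 147 140 134 137 136 136 136 136 135 136 127  87  83  83  84  85  84  83  83  84  88  88  83  83  83  82  82  82  83  83  84  84  83  83  84  85  84  85  85  86  86  86  86  85  86  86  87  87  87  87  87  87  87
```

The slot is now measured at box (-34.8, -0.4) mm from the centre, so world (0.506, -0.076), with its dark area 48 × ~9 mm as expected. The tool can't tilt, so I'll set the iron upright by pressing its lower edge gently against the low rail's inner face and moving along an arc. First I'll bring the tip between the rails.

play_rows(targets="0.3 0.03 0.015 0 0;0.3 0.0605 0.03 0.01 0;0.3 0.0605 0.03 0.04 0;0.3 0.0605 0.03 0.06 0;0.3 0.0605 0.03 0.072 0;0.3 0.0605 0.03 0.08 0;0.3 0.0605 0.03 0.086 0;0.3 0.0605 0.03 0.086 0", squeeze=20)

```text
clock: 10.88
tcp_pos: [0.534, -0.0681, 0.1346]
orientation: [-3.114, -0.414, 0.0]
contact_force: [-0.5, 0.3, -0.0]
grip_width: 0.0375
gripper_force: 26.3
```

play_rows(targets="0.3 0 0 0 0;0.3 0 0 0 0")

```text
clock: 11.05
tcp_pos: [0.5344, -0.0685, 0.1358]
orientation: [3.114, 0.413, 0.002]
contact_force: [0.2, -0.2, -0.5]
grip_width: 0.0375
gripper_force: 26.3
```

play_rows(targets="0.3 0 0 0.002 0;0.3 -0.002 0 0.002 0;0.3 -0.004 0 0.002 0;0.3 -0.004 0 0.002 0")

```text
clock: 11.38
tcp_pos: [0.5325, -0.0688, 0.1343]
orientation: [-3.114, -0.414, -0.009]
contact_force: [5.0, 1.2, 0.5]
grip_width: 0.0377
gripper_force: 26.5
```

play_rows(targets="0.3 -0.002 0 0 0;0.3 -0.004 0 0 0;0.3 -0.004 0 0 0")

```text
clock: 11.63
tcp_pos: [0.5306, -0.0691, 0.1353]
orientation: [-3.114, -0.414, -0.016]
contact_force: [8.2, 2.7, 2.3]
grip_width: 0.0374
gripper_force: 27.1
```

play_rows(targets="0.3 -0.002 0 0 0;0.3 -0.004 0 -0.0005 0;0.3 -0.004 0 -0.001 0")

```text
clock: 11.88
tcp_pos: [0.5275, -0.0699, 0.1368]
orientation: [-3.114, -0.415, -0.018]
contact_force: [6.2, 2.5, 3.8]
grip_width: 0.0377
gripper_force: 27.9
```

The rail contact force stays at 6–8 N while the tool moves, so the iron is turning in the grip. I'll continue the arc.

play_rows(targets="0.3 -0.003 0 -0.0014 0;0.3 -0.006 0 -0.0028 0;0.3 -0.009 0 -0.004 0;0.3 -0.012 0 -0.0053 0;0.3 -0.012 0 -0.0053 0")

```text
clock: 12.3
tcp_pos: [0.5151, -0.0733, 0.1419]
orientation: [-3.114, -0.414, -0.016]
contact_force: [7.8, 3.6, 3.3]
grip_width: 0.0375
gripper_force: 29.1
```

play_rows(targets="0.3 -0.003 0 -0.001 0;0.3 -0.006 0 -0.0019 0;0.3 -0.009 0 -0.0026 0;0.3 -0.012 0 -0.0031 0;0.3 -0.012 0 -0.0031 0")

```text
clock: 12.72
tcp_pos: [0.5028, -0.0767, 0.1446]
orientation: [3.114, 0.414, 0.014]
contact_force: [6.2, 3.0, 3.0]
grip_width: 0.0374
gripper_force: 29.5
```

play_rows(targets="0.3 -0.003 0 -0.0006 0;0.3 -0.006 0 -0.001 0;0.3 -0.009 0 -0.0012 0;0.3 -0.0103 0 -0.0012 0;0.3 -0.0103 0 -0.0012 0")

```text
clock: 13.13
tcp_pos: [0.4924, -0.0795, 0.1453]
orientation: [3.114, 0.414, 0.012]
contact_force: [5.0, 2.2, 2.0]
grip_width: 0.0377
gripper_force: 29.8
```

play_rows(targets="0.3 0.004 0 0 0;0.3 0.008 0 -0.01 0;0.3 0.012 0 -0.02 0;0.3 0.012 0 -0.02 0;0.3 0.012 0 -0.02 0")

```text
clock: 13.55
tcp_pos: [0.5014, -0.0774, 0.1643]
orientation: [3.114, 0.413, 0.002]
contact_force: [-0.4, 0.1, -0.3]
grip_width: 0.0374
gripper_force: 29.5
```

```bash
python3 - <<'E'
from h import *
np.set_printoptions(precision=4,suppress=True)
c=cam('scene'); im=r.grab_frame('scene')[:,:,::-1].copy(); cv2.imwrite('pics/Hs.png',im)
cw=cam('wrist');w=r.grab_frame('wrist')[:,:,::-1].copy(); cv2.imwrite('pics/Hw.png',w)
o=r.get_obs();t=o['tcp_pos'];print(t,o['grip_width'],o['gripper_force'],R.from_rotvec(o['orientation']).as_matrix())
u,v=proj(c,t-[0,0,.01]).astype(int);print(u,v)
a=cv2.resize(im[v-38:v+37,u-30:u+30],(480,600),interpolation=cv2.INTER_CUBIC)
b=cv2.resize(w[180:330,280:360],(320,600),interpolation=cv2.INTER_CUBIC)
cv2.imwrite('pics/H.png',np.hstack([a,b]))
E
```

```text
[ 0.5004 -0.0775  0.1634] 0.03757205003309234 29.53545480966568 [[ 0.9654  0.2606 -0.0007]
 [ 0.2606 -0.9654 -0.0003]
 [-0.0007  0.0001 -1.    ]]
344 207
```

View pics/H.png

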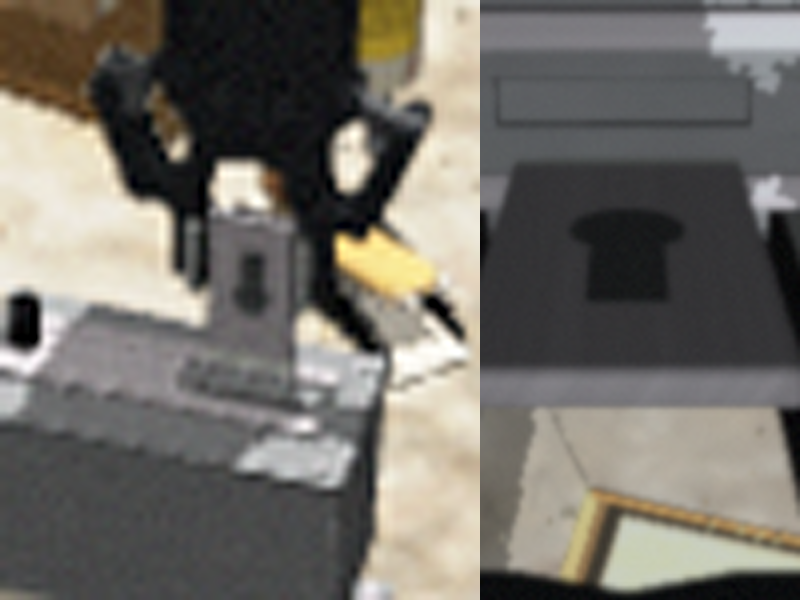

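The iron is now near upright. The wrist crop shows its lower edge at pixel row 220, the head's front edge at row 272, and the slot at rows 199.5–210.5, cols 284–347.5. I'll compute the tilt and the offset to the slot.

```bash
python3 - <<'E'
from h import *
np.set_printoptions(precision=4,suppress=True)
c=cam('wrist');o=r.get_obs();t=o['tcp_pos'];Rt=R.from_rotvec(o['orientation']).as_matrix()
def at(uv,z): return (Rt.T@(onz(c,uv,z)-t))
for dz in (.038,.041,.044):
    print(dz,'tipL',at((288.7,220),t[2]-dz),'tipR',at((345.5,220),t[2]-dz),'head',at((317,272),t[2]-dz+.076), at((317,278.5),t[2]-dz+.076))
for uv in [(284,199.5),(347.5,199.5),(347.5,210.5),(284,210.5)]: print('slot',at(uv,.104), onz(c,uv,.104))
E
```

```text
0.038 tipL [ 0.0014 -0.019   0.038 ] tipR [0.0014 0.0197 0.038 ] head [ 0.0061  0.0001 -0.038 ] [ 0.003   0.0001 -0.038 ]
0.041 tipL [ 0.0004 -0.0193  0.041 ] tipR [0.0004 0.02   0.041 ] head [ 0.0044  0.0001 -0.035 ] [ 0.0012  0.0001 -0.035 ]
0.044 tipL [-0.0007 -0.0196  0.044 ] tipR [-0.0007  0.0203  0.044 ] head [ 0.0026  0.0001 -0.032 ] [-0.0006  0.0001 -0.032 ]
slot [ 0.0099 -0.0243  0.0593] [ 0.5036 -0.0514  0.104 ]
slot [0.0099 0.0231 0.0594] [ 0.5159 -0.0972  0.104 ]
slot [0.0013 0.0233 0.0594] [ 0.5077 -0.0997  0.104 ]
slot [ 0.0013 -0.0246  0.0594] [ 0.4952 -0.0534  0.104 ]
```

play_rows(targets="0.3 0.006 -0.0006 0 0;0.3 0.006 -0.0006 0 0;0.3 0.006 -0.0006 0.008 0;0.3 0.006 -0.0006 0.016 0;0.3 0.006 -0.0006 0.022 0;0.3 0.006 -0.0006 0.026 0;0.3 0.006 -0.0006 0.026 0")

```text
clock: 14.23
tcp_pos: [0.5055, -0.0751, 0.136]
orientation: [-3.114, -0.413, 0.004]
contact_force: [-0.1, -0.7, -0.4]
grip_width: 0.038
gripper_force: 29.5
```

play_rows(targets="0.3 0 0 0.006 0;0.3 0 0 0.012 0;0.3 0 0 0.018 0;0.3 0 0 0.022 0;0.3 0 0 0.022 0")

```text
clock: 14.65
tcp_pos: [0.5059, -0.0751, 0.1144]
orientation: [-3.114, -0.413, 0.002]
contact_force: [0.2, 0.0, -0.4]
grip_width: 0.0372
gripper_force: 29.6
```

The tip went into the slot with no contact force. I'll release now.

play_rows(targets="-0.15 0 0 0 0;-0.15 0 0 0 0;-0.15 0 0 0 0;-0.15 0 0 0 0;-0.15 0 0 0 0")

```text
clock: 15.07
tcp_pos: [0.5068, -0.0752, 0.1158]
orientation: [3.114, 0.413, 0.001]
contact_force: [-0.1, -0.3, -0.1]
grip_width: 0.0494
gripper_force: 0.0
```

play_rows(targets="-0.15 0 0 -0.03 0;-0.15 0 0 -0.06 0;-0.15 -0.02 0 -0.07 0;-0.15 -0.02 0 -0.07 0;-0.15 -0.02 0 -0.07 0")

```text
clock: 15.48
tcp_pos: [0.4871, -0.0809, 0.186]
orientation: [3.113, 0.411, 0.002]
contact_force: [0.4, 0.2, 0.2]
grip_width: 0.0492
gripper_force: 0.0
```

```bash
sed -i 's/x0,y0,x1,y1=150.*/x0,y0,x1,y1=0,0,1,1/; /^m=/,$d' slot.py; cat >> slot.py <<'E'
s=cv2.resize(g,(76,50),interpolation=cv2.INTER_AREA)
for j in range(10,42,1): print(-50+2*j,' '.join('%3d'%v for v in s[j,2:74:2]))
kb=(np.where(cv2.cvtColor(im,cv2.COLOR_BGR2GRAY)<30,255,0)).astype(np.uint8)
kn=np.r_[ce+.065*bx,.1325]; print('knob expected px',proj(c,kn))
E
python3 slot.py
```

```text
[ 0.4871 -0.0806  0.1852] [ 0.4861  0.2786 -0.5224  1.9998  0.1758  0.9062 -1.4361] 0.04913341291686238 0.0
[[ 0.9656  0.2602]
 [ 0.2602 -0.9656]]
-30 138 138 145 142 143 145 144 143 143 142 142 142 141 140 138 139 142 141 141 142 141 138 121 117  88  88  88 107 142 142 142 142 141 141 140 146
-28 138 137 143 142 143 145 143 143 143 142 142 142 140 140 140 140 142 142 139 125 130 103  90  94  88  88  88  97 141 141 141 142 141 141 139 143
-26 143 134 143 142 143 144 142 142 143 142 141 128 106 141 141 138 136 130 103  99  91  87  87  87  87  87  87  88 135 140 140 141 140 140 139 141
-24 153 139 144 143 142 143 141 141 143 140 112  90  86 139 130 102 104  92  87  87  87  87  88  86  86  87  87  87 131 141 140 141 141 141 141 142
-22 164 147 144 143 140 140 136 137 138 103  85  86  85 116  89  86  86  86  86  86  86  87  88  86  86  86  87  87 123 140 140 140 141 141 141 143
-20 170 150 143 143 126 122 113 120 119  81  78  81  82  83  82  82  81  82  81  81  81  81  81  81  81  81  83  85  96 126 126 127 128 126 130 147
-18 171 150 143 142 178 184 183 184 183 117 112 110 113 113 113 1
[... 3093 characters left out ...]
 86  86  87  86  87  88  86  86  86  86  87  88  87 138 140 140 140 140 142
26 161 124  86  86  87 130  86  85  86  86  86  85  86  86  85  86  85  85  85  86  86  86  87  85  85  86  87  87  89  88 138 140 140 141 140 141
28 156 119  86  85  92 135  88  85  85  85  85  84  85  86  85  86  85  85  84  85  85  86  86  85  85  86  87  87  88  89 139 140 141 141 140 145
30 162 144  92  97 124 139 113  99  86  86  84  84  85  85  84  85  85  85  85  86  85  85  86  87  85  87  88  87  88  88 139 140 141 138 139 146
32 171 149 128 157 137 138 135 135  87  85  84  84  85  84  84  85  85  85  85  85  85  85  87  87  86  88  88  87  88  87 139 140 139 166 140 150
knob expected px [178.2084 189.5794]
```

The lid picture shows only the empty dark slot with nothing standing above it, so the iron dropped inside. I'll go back to caging the knob and slide it shut.

play_rows(targets="0.2 0.008 -0.04 0 0;0.2 0.015 -0.08 0 0;0.2 0.02 -0.1 0 0;0.2 0.02 -0.1 0 0;0.2 0.02 -0.1 0.03 0;0.2 0.02 -0.1 0.055 0;0.2 0.02 -0.1 0.071 0;0.2 0.02 -0.1 0.071 0")

```text
clock: 16.2
tcp_pos: [0.4778, 0.0207, 0.1105]
orientation: [-3.113, -0.413, 0.012]
contact_force: [0.4, -1.1, 1.0]
grip_width: 0.034
gripper_force: 0.0
```

play_rows(targets="0.2 0 0.015 0 0;0.2 0 0.03 0 0;0.2 0 0.045 0 0;0.2 0 0.058 0 0;0.2 0 0.064 0 0;0.2 0 0.064 0 0;0.2 0 0.064 0 0")

```text
clock: 16.78
tcp_pos: [0.4975, -0.0404, 0.1147]
orientation: [-3.114, -0.412, -0.001]
contact_force: [0.4, 0.6, 0.2]
grip_width: 0.0347
gripper_force: 0.0
```

play_rows(targets="0.2 0 0.002 0 0;0.2 0 0.004 0 0;0.2 0 0.004 0 0")

```text
clock: 17.03
tcp_pos: [0.4984, -0.0438, 0.1147]
orientation: [-3.114, -0.414, -0.001]
contact_force: [0.0, 1.7, 0.2]
grip_width: 0.0343
gripper_force: 0.2
```

play_rows(targets="0.2 0 0.001 0 0;0.2 0 0.003 0 0;0.2 0 0.003 0 0")

```text
clock: 17.28
tcp_pos: [0.4989, -0.0455, 0.1146]
orientation: [-3.112, -0.415, -0.0]
contact_force: [-2.2, 6.4, 3.6]
grip_width: 0.0344
gripper_force: 2.8
```

play_rows(targets="0.2 0 0.001 0 0;0.2 0 0.002 0 0;0.2 0 0.002 0 0")

```text
clock: 17.53
tcp_pos: [0.499, -0.0456, 0.1146]
orientation: [-3.11, -0.417, 0.001]
contact_force: [-3.5, 9.8, 4.0]
grip_width: 0.0341
gripper_force: 5.2
```

play_rows(targets="0.2 0 0.001 0 0;0.2 0 0.002 0 0;0.2 0 0.002 0 0;0.2 0 -0.012 0 0;0.2 0 -0.012 0 0;0.2 0 -0.012 -0.03 0;0.2 0 -0.012 -0.07 0;0.2 0 -0.012 -0.1 0")

```text
clock: 18.2
tcp_pos: [0.4965, -0.0381, 0.2164]
orientation: [3.114, 0.413, 0.0]
contact_force: [0.7, -0.5, -0.0]
grip_width: 0.0343
gripper_force: 0.0
```

play_rows(targets="0.2 -0.03 0 -0.02 0;0.2 -0.03 0 -0.02 0;0.2 -0.03 0 -0.02 0")

```text
clock: 18.45
tcp_pos: [0.4673, -0.0468, 0.2356]
orientation: [3.112, 0.41, 0.003]
contact_force: [0.6, 0.6, 0.2]
grip_width: 0.0338
gripper_force: 0.0
```

```bash
python3 slot.py | sed -n 1,26p; python3 - <<'E'
from h import *
a=cv2.imread('pics/top0.png').astype(int); b=r.grab_frame('top')[:,:,::-1].copy(); cv2.imwrite('pics/top1.png',b)
d=(np.abs(a-b.astype(int)).max(2)>45).astype(np.uint8)
n,l,s,c=cv2.connectedComponentsWithStats(d)
for k in range(1,n):
    if s[k,4]>12: print(s[k])
E
```

```text
[ 0.4673 -0.0464  0.2346] [ 0.4854  0.1791 -0.5752  1.9945  0.1171  0.9987 -1.4544] 0.03420368714152703 0.0
[[ 0.9658  0.2594]
 [ 0.2594 -0.9658]]
-30 142 140 139 137 138 141 139 139 139 138 138 139 137 136 136 138 139 139 138 140 140 138 140 142 141 141 141 141 142 142 142 142 141 142 140 137
-28 139 141 138 137 138 139 138 138 138 139 138 139 137 137 137 137 139 139 139 140 140 139 139 141 140 139 140 141 141 141 141 142 141 141 140 135
-26 141 143 138 137 138 139 137 137 138 138 138 138 137 139 138 139 139 140 140 140 140 139 139 140 139 139 139 140 142 139 140 141 141 139 140 140
-24 143 144 138 137 137 139 137 137 139 139 138 138 137 139 139 138 139 140 140 139 140 140 141 139 139 139 139 140 142 140 140 141 135 114 127 141
-22 146 145 138 137 133 134 132 132 133 135 134 134 132 134 134 132 133 134 133 135 135 134 139 136 134 136 137 137 141 139 137 138 113  89  92 136
-20 149 150 138 137 138 138 137 137 138 138 138 140 136 140 140 136 139 137 137 139 137 135 144 143 138 143 141 139 143 140 135 124 101  87  90 133
-18 155 151 138 137 182 182 183 184 183 183 183 184 183 183 184 1
[... 2078 characters left out ...]
8  89  86  87  86  86  86  86  87  87  86  86  87  87  87 137
12 146 138 140 138 151 167 172 165 170 173 166 161 163 161 167 171 163 115 104  85 105 100  97  95  92  95  95  95  95  96  96  95  95  96  96 136
14 145 140 139 138 185 186 186 186 186 187 182 173 186 181 186 186 184 115 113 113 114 114 114 114 114 114 114 114 114 114 114 114 114 114 112 135
[ 291  189  106  163 7559]
[224 195  13  17 146]
[361 205  11  18  63]
[320 218   6   4  21]
[340 224   9   7  26]
[340 231   9   9  43]
[373 237   2  13  24]
[ 301  322   64   78 1694]
[316 349   9   3  15]
[ 560  349   80   51 2369]
[289 352  38  19 501]
[398 362  10  38  53]
[273 376  10  11  59]
[272 390   9  10  58]
[307 395  13   5  42]
```

The shutter covers the slot and the knob is in the shut position. In the top view the rack differs only by the missing short iron, and the rest of the change is the arm, its shadow and the shutter. I'm handing in.

```bash
python3 -c "
from bench import r
print(r.hand_in())"
```

```text
the job is handed in; nothing more can be done
None
```

The short iron is posted inside the box, the shutter went to its stop both when opened and when shut again, and the long irons and other bench things look unmoved; I handed the job in at about 18.5 s, but no verdict came back.

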